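# Clear the germination box and hold its lid open

### The arm

A 6-joint arm with a two-finger parallel gripper is mounted at the origin on the work surface. World frame = base frame: x ahead of the robot, y to its left, z up, the work surface at z = 0. Lengths are in m, angles in degrees, forces in N, time in s.
With the tool pointing down it reaches from about 0.3 to 0.875 m from the base axis. Payload 6.4 kg.
Tool frame: the origin (TCP) lies between the finger pads; the fingertips stand 25 mm ahead of it and the grasp point (between the pads) lies 6 mm ahead of it; z points along the fingers, y is the line along which they close (so a half turn about z gives the same grasp; the last joint's range is limited). The gripper opens to 88 mm and grips with 3 to 60 N. Pads are 18 mm wide; open, the fingers measure 123 mm over their backs; the gripper's body (75 mm by 187 mm) begins 45 mm behind the grasp point.
Start: joints at [-76.564, 10.359, 92.074, -0, 77.567, -11.82], TCP at [0.245, -0.52, 0.264] pointing down, gripper open.
Joint ranges: [-171.53, 171.53], [-51.25, 118.39], [17.06, 147.69], [-65.23, 245.23], [0, 150.52], [-178.68, 178.68]. Speed limits (degrees/s): [147.25, 147.25, 172.46, 180, 180, 180].

### API

Orientations are given as [roll, pitch, yaw] about the fixed x, y, z axes, in that order (R = Rz(yaw) Ry(pitch) Rx(roll)).
In Python, from plant import ctrl, eyes gives the robot as it stands.
- The arm moves only by the shell command python3 -m handwheel 'ROWS' [OPENING] [FORCE]. ROWS is JSON, a list of rows, each a list of 6 numbers: the shift along the tool's x, y, z in mm, then the turn, a rotation vector about the tool's x, y, z in rad. In form: [[tx, ty, tz, ax, ay, az], ...]. A call has 1 to 10 rows; each row is the pose to reach, as a shift and turn from the pose commanded when the call began, along the tool's axes at that moment; what a row does not reach only later rows make up. A row lasts 1/12 s, in which the tool goes at most 41.7 mm and 7.16 degrees, less where a joint would pass 70% of its speed; a pose out of reach is approached as far as the arm can. A call with a gripper value outside its range is refused whole. OPENING is the closure, from 0 (fully open) to 1 (shut), set as the call begins (- or left out, the last holds). The fingers move at their own pace and stop on an object; FORCE is the grip in N (left out, the last holds). Time passes only in rows, so rows that repeat a pose let the fingers close. It gives the time, the measured TCP pose, the force, the opening and the grip force at its end, in the units of the state.
- ctrl.get_obs(): the state, without advancing time (a new reading comes with each control period).
- eyes.get_image(name): name is "side" or "top" or "wrist"; returns a dict with "color" (420x560x3 uint8, blue, green, red), "K" (3x3 intrinsics, pixels), "rvec" (rotation vector, rad) and "tvec" (3), from world to camera coordinates, as OpenCV has them; the wrist camera has in their place "hand_eye" (4x4, takes a point from camera to tool coordinates, whose origin is the TCP and whose axes are the flange's). Camera axes: x right, y down, z forward; pixel columns grow to the right and rows downward; lengths in m; the calibration is good to about 2 mm. A picture is of the moment at which its call begins: read the wrist's pose just before it. There is no depth.
- ctrl.close_job(): hands the job in; it is judged then, once.
The state is a dict: "time_s": time; "joint_positions": joint angles; "joint_vel": joint speeds; "effort": joint torques, N m; "ee_pos": TCP position; "tool_rot": TCP orientation; "contact_force": force on the tool from outside, world axes, zero at the start; "torque": the same for the moment, N m; "opening": finger opening in m; "grasp_force": force on a finger pad.
Only numpy, scipy, OpenCV 4.12 (cv2) and the standard library are available. Lean on these libraries where they do the work, as an engineer would, in place of code of your own. Each camera call takes 0.05 s, during which the arm holds its last target. There are 200 camera calls.

### The job

Take the terracotta pot off the lid of the germination box and stand it upright in the green drip tray. Then raise the box's sprung lid, which has an orange handle, with the gripper past its balance point (the red mark on the quadrants beside the hinge) without ever letting it fly open to its stop, ease it back, and finish while holding it still just below the balance point, within the green band, where it would fall shut if you let go. Only the gripper may hold the lid up, and nothing else on the bench may be disturbed.

Things in the scene. Friction and masses are not known exactly. Their poses are not given: they have to be found in the camera images.
- chamber: White open box 200 (x) x 220 (y) x 100 mm, fixed. Origin: centre of its underside; x points from handle side to hinge side, y along the hinge. A quadrant each side of the hinge (y = +-118 to 136 mm, 75 mm radius about the hinge, top at 182 mm): white, green at 0.63 to 0.87 rad of lid opening, red at 0.87 to 0.93, white. A black pointer on the lid runs along it.
- lid (a joint): Lid opening in rad: 0 shut (level), grows as the handle rises and swings over to the hinge side, stop at 1.5. Framed clear panel 200 x 220 x 14 mm, 0.9 kg; shut, its top is 114 mm above the bench. A torsion spring nearly carries it: it balances at 0.90 rad (the red mark), falls shut by itself below that and springs open above. 2 N at the handle moves it either way.
- lid_handle (a point): Centre of the orange handle: round bar 32 mm long along the box's y, 22 mm diameter, 107 mm above the bench when shut. Pinched from above on its two flat ends (across 32 mm) it pivots between the fingers as the lid turns. It is 37 mm in front of the lid's edge on a black neck 14 mm wide, and moves on a circle of 237 mm radius about the hinge axis, level with it when shut.
- lid_hinge (a point): Middle of the lid's hinge axis, fixed to the box: 100 mm along the box's x axis from its centre, 107 mm above the bench; axes as chamber, the hinge turns about y.
- pot: Terracotta-coloured rigid empty pot, open at the top, 64 mm outside diameter at the rim, narrowing towards the foot, 75 mm high, wall 4 mm, 40 to 85 g. Origin: centre of its underside; z up its axis. Starts standing on the shut lid.
- tray: Shallow green square drip tray, 150 x 150 mm, 18 mm high, 5 mm walls and floor, fixed on the bench left or right of the box. Origin: centre of its underside.
- scales: Bystander, fixed: white electronic scales 160 x 150 mm with a steel pan, 56 mm high, on the side of the box where the tray is not. Origin: centre of the underside.
- bottle_a: Bystander: clear bottle with yellow band, 66 mm diameter, 170 mm high. Origin: centre of the underside.
- bottle_b: Bystander: pale blue bottle with yellow band, 66 mm diameter, 170 mm high. Origin: centre of the underside.
- paper_cup: Bystander: white paper cup, 76 mm diameter, 90 mm high. Origin: centre of the underside.
- beaker: Bystander: glass beaker, 70 mm diameter, 80 mm high. Origin: centre of the underside.
- scoop: Bystander: spatula 200 mm long lying flat on the bench. Origin: centre of the underside.
Not all that is in view belongs to the job. Several things look just like the tray: the one meant starts farthest from the robot's base.

How it is judged:
By the outcome, as a careful person would: the job done as asked, in the order asked, and still so for the second after the job is handed in, while the arm keeps its last pose, push and grip.
It also fails if it takes over 56 s, if anything falls off the work surface, if the arm or the gripper's body presses on something with over 40 N, if the wrist force passes 120 N, or if a joint passes its speed limit or range.

## Working session

There is one attempt and no reset: what is moved stays moved. The work goes in short steps, Python scripts to look and compute and a shell command to move; the robot and the scene stay as the last step left them, time stands still between calls to the robot, and variables do not carry over. Pictures are saved under pics/ and viewed, at most 10 in all, crops included, and the job is handed in when it is done.

```bash
mkdir -p pics; ls; cat > h.py <<'E'
import numpy as np,cv2
from plant import ctrl,eyes
from scipy.spatial.transform import Rotation as R
def ray(im,uv):
    p=cv2.undistortPoints(np.array([[uv]],float),im["K"],None)[0,0]
    Rm=cv2.Rodrigues(np.array(im["rvec"],float))[0]; t=np.array(im["tvec"],float).ravel()
    return -Rm.T@t, Rm.T@np.array([p[0],p[1],1])
def atz(im,uv,z):
    o,d=ray(im,uv); return o+d*(z-o[2])/d[2]
def tri(rs):
    A=np.zeros((3,3));b=np.zeros(3)
    for o,d in rs:
        d=d/np.linalg.norm(d);P=np.eye(3)-np.outer(d,d);A+=P;b+=P@o
    x=np.linalg.solve(A,b); return x,[np.linalg.norm(np.cross(x-o,d/np.linalg.norm(d)))for o,d in rs]
E
python3 - <<'E'
from h import *
import pickle
o=ctrl.get_obs(); print({k:np.round(v,3).tolist() for k,v in o.items()})
S={}
for n in("top","side"):
    im=eyes.get_image(n); S[n]=im; cv2.imwrite(f"pics/{n}0.png",im["color"])
    print(n,ray(im,(280,210)))
pickle.dump(S,open("s0.pkl","wb"))
E
```

```text
pics
{'time_s': 0.0, 'joint_positions': [-76.564, 10.402, 92.13, -0.001, 77.566, -11.821], 'joint_vel': [0.052, -0.038, 0.008, -0.042, -0.04, 0.078], 'effort': [-0.002, -43.387, -34.185, 0.07, 0.039, -0.0], 'ee_pos': [0.245, -0.52, 0.263], 'tool_rot': [-179.904, -0.019, 25.257], 'contact_force': [0.283, -0.042, 0.564], 'torque': [-0.027, 0.023, -0.002], 'grasp_force': 0.0, 'opening': 0.088}
top (array([ 0.20069489, -0.04165926,  1.46129897]), array([ 0.18044771, -0.0052999 , -0.98363525]))
side (array([ 0.26891563, -0.86058917,  1.17226717]), array([ 0.13609352,  0.58814258, -0.79750895]))
```

View pics/top0.png

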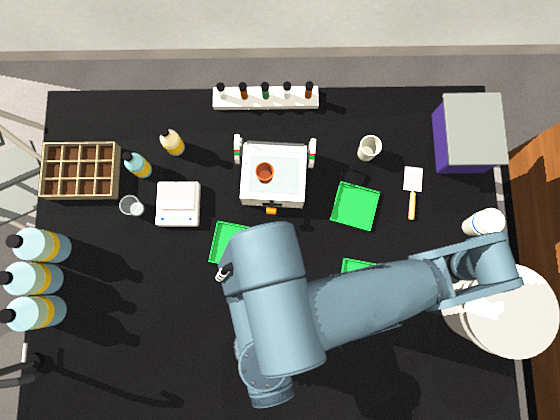

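View pics/side0.png

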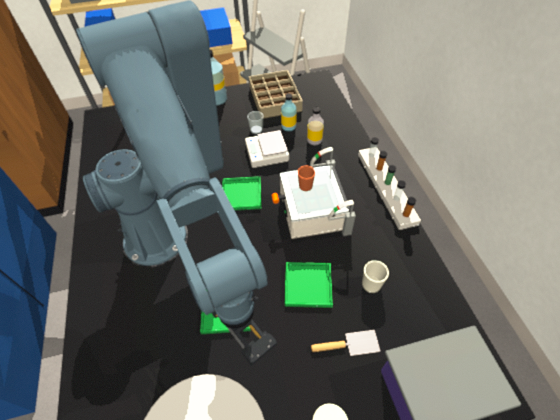

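The top view shows the pot near (264,172), the orange handle at (271,211), and the target tray at (355,206), right of the box and opposite the scales. In the side view these are at about (306,178), (276,198) and (309,285). I'll triangulate them from colour segmentation.

```bash
python3 - <<'E'
from h import *
import pickle
S=pickle.load(open("s0.pkl","rb"))
def seg(im,lo,hi,box):
    h=cv2.cvtColor(im["color"],cv2.COLOR_BGR2HSV); m=cv2.inRange(h,np.array(lo),np.array(hi))
    k=np.zeros_like(m);x0,y0,x1,y1=box;k[y0:y1,x0:x1]=m[y0:y1,x0:x1]
    n,l,s,c=cv2.connectedComponentsWithStats(k); i=1+np.argmax(s[1:,4]); return l==i,s[i],c[i]
T,D=S["top"],S["side"]
for nm,lo,hi,bt,bs in [("pot",(0,120,40),(12,255,255),(245,150,290,195),(290,155,325,195)),("handle",(8,180,120),(22,255,255),(255,200,290,222),(265,185,290,210)),("tray",(50,120,50),(75,255,255),(320,170,390,240),(275,250,345,315))]:
    a=seg(T,lo,hi,bt);b=seg(D,lo,hi,bs)
    print(nm,a[1],a[2],b[1],b[2],tri([ray(T,a[2]),ray(D,b[2])]))
    if nm=="tray":
        for im,q in((T,a),(D,b)):
            c=cv2.findContours(q[0].astype(np.uint8),0,2)[0]; r=cv2.minAreaRect(max(c,key=len)); bx=cv2.boxPoints(r)
            P=np.array([atz(im,p,.018) for p in bx]);print(np.round(P,3).tolist(),P.mean(0))
ims=[cv2.resize(T["color"][125:225,225:400],None,fx=4,fy=4,interpolation=2),cv2.resize(D["color"][140:240,255:365],None,fx=5,fy=5,interpolation=2)]
cv2.imwrite("pics/c1.png",ims[0]);cv2.imwrite("pics/c2.png",ims[1])
E
```

```text
pot [256 163  17  20 272] [264.25735294 172.05514706] [298 164  17  27 346] [305.57514451 176.66184971] (array([0.5661182 , 0.00201773, 0.16336292]), [np.float64(0.0011687559249992268), np.float64(0.0011687559249991552)])
handle [266 207  11   8  45] [270.71111111 210.68888889] [272 193   7  11  65] [274.92307692 197.95384615] (array([ 0.44714506, -0.01732324,  0.10599932]), [np.float64(0.00015620821310707113), np.float64(0.00015620821310713558)])
tray [ 329  181   51   50 1774] [354.67305524 205.7096956 ] [ 284  261   49   47 2150] [308.12697674 284.52790698] (array([ 0.48031577, -0.32299197,  0.00494916]), [np.float64(0.00036487400072892127), np.float64(0.00036487400072897185)])
[[0.425, -0.223, 0.018], [0.576, -0.269, 0.018], [0.531, -0.419, 0.018], [0.383, -0.371, 0.018]] [ 0.47863641 -0.32054357  0.018     ]
[[0.381, -0.381, 0.018], [0.427, -0.224, 0.018], [0.584, -0.272, 0.018], [0.526, -0.424, 0.018]] [ 0.47957553 -0.32523738  0.018     ]
```

View pics/c1.png

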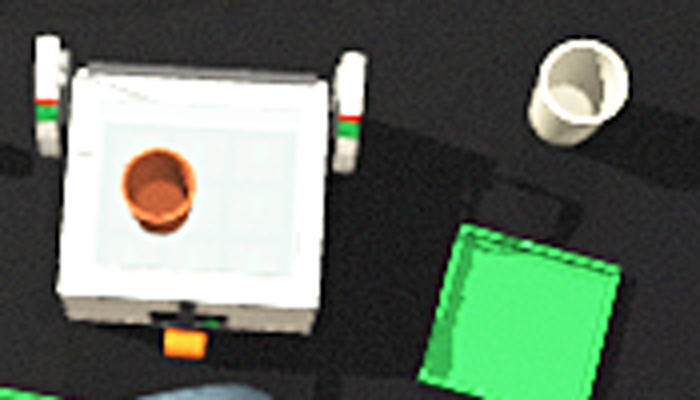

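View pics/c2.png

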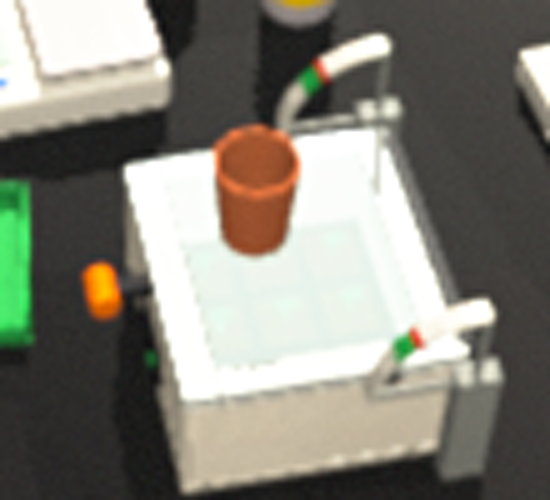

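```bash
python3 - <<'E'
from h import *
import pickle
S=pickle.load(open("s0.pkl","rb"));T,D=S["top"],S["side"]
t=lambda u,v:(u/4+225-.4,v/4+125-.4)
s=lambda u,v:(u/5+255-.4,v/5+140-.4)
print("rim",tri([ray(T,t(158,186)),ray(D,s(257,160))]))
for c in [(80,72),(328,80),(60,292),(316,306)]: print(atz(T,t(*c),.114).round(3))
for c in [(123,165),(185,395)]: print(atz(D,s(*c),.114).round(3))
print("redL",tri([ray(T,t(46,103)),ray(D,s(318,73))]),"redR",tri([ray(T,t(350,119)),ray(D,s(415,340))]))
E
```

```text
rim (array([0.56444042, 0.0016292 , 0.18916513]), [np.float64(0.001133653362470168), np.float64(0.0011336533624701117)])
[0.688 0.072 0.114]
[ 0.678 -0.144  0.114]
[0.492 0.088 0.114]
[ 0.478 -0.129  0.114]
[0.491 0.09  0.114]
[ 0.478 -0.126  0.114]
redL (array([0.6429305 , 0.09596216, 0.16353713]), [np.float64(0.0006489466752284954), np.float64(0.0006489466752284202)]) redR (array([ 0.62623402, -0.15806672,  0.16404352]), [np.float64(7.777944334283238e-05), np.float64(7.777944334303255e-05)])
```

```bash
python3 -m handwheel '[[16,-10,-10,0,0,0.03],[48,-31,-20,0,0,0.08],[84,-55,-30,0,0,0.14],[120,-79,-36,0,0,0.2],[156,-102,-36,0,0,0.26],[192,-126,-36,0,0,0.32],[228,-150,-36,0,0,0.38],[264,-173,-36,0,0,0.44],[300,-197,-36,0,0,0.49],[326,-214,-36,0,0,0.505]]' 0
python3 -c "
from h import *
o=ctrl.get_obs();p=np.array(o['ee_pos']);M=R.from_euler('xyz',o['tool_rot'],degrees=True);print(p,o['tool_rot'],M.inv().apply(np.array([.5645,.0016,.30])-p)*1000)"
```

```text
time_s: 0.93
ee_pos: [0.4488, -0.1862, 0.2996]
tool_rot: [-180.0, 0.0, -3.8]
contact_force: [1.1, -0.0, 0.1]
opening: 0.0882
grasp_force: 0.0
[ 0.44880621 -0.1862144   0.2995932 ] [-1.79995861e+02  3.99650144e-03 -3.84516217e+00] [ 102.83842143 -195.15011505   -0.39988015]
```

```bash
python3 -m handwheel '[[10,-18,0,0,0,0],[28,-53,0,0,0,0],[46,-88,0,0,0,0],[64,-123,0,0,0,0],[82,-158,0,0,0,0],[96,-183,0,0,0,0],[103,-195,0,0,0,0],[103,-195,0,0,0,0]]' 0
cat >> h.py <<'E'
def wrist(fn):
    o=ctrl.get_obs();M=R.from_euler('xyz',o['tool_rot'],degrees=True).as_matrix();W=np.eye(4);W[:3,:3]=M;W[:3,3]=o['ee_pos']
    im=eyes.get_image("wrist");C=np.linalg.inv(W@np.array(im["hand_eye"]))
    im["rvec"]=cv2.Rodrigues(C[:3,:3])[0];im["tvec"]=C[:3,3];cv2.imwrite(fn,im["color"]);return im
def px(im,P): return cv2.projectPoints(np.array(P,float).reshape(-1,3),im["rvec"],np.array(im["tvec"],float),im["K"],None)[0].reshape(-1,2).round(1).tolist()
E
python3 - <<'E'
from h import *
import pickle
im=wrist("pics/w1.png");pickle.dump(im,open("w1.pkl","wb"))
print(px(im,[[.5645,.0016,.189],[.4471,-.0173,.107]]),-cv2.Rodrigues(im["rvec"])[0].T@im["tvec"])
E
```

```text
time_s: 1.6
ee_pos: [0.5643, 0.002, 0.2991]
tool_rot: [-180.0, 0.0, -3.5]
contact_force: [-0.2, -0.2, -0.4]
opening: 0.0881
grasp_force: 0.0
[[274.6, 218.3], [301.2, 305.7]] [ 0.63780643 -0.00326558  0.42057371]
```

View pics/w1.png

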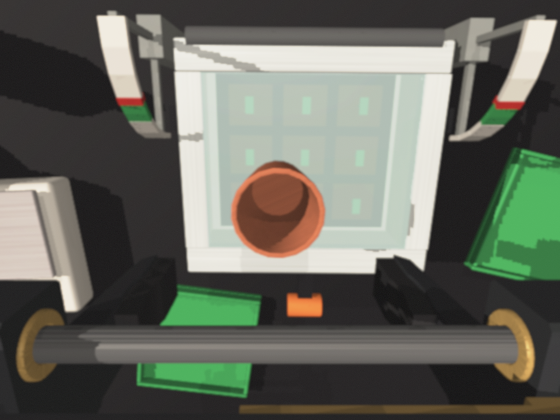

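The wrist view shows the pot rim centred at (278,213), about 4 mm from the prediction, and the handle at (304,305), which agrees to 2 mm. I'll descend with a small correction and grasp the pot.

```bash
python3 -m handwheel '[[1,1,12,0,0,0],[2,1,32,0,0,0],[2,1,54,0,0,0],[2,1,76,0,0,0],[2,1,96,0,0,0],[2,1,112,0,0,0],[2,1,121,0,0,0],[2,1,125,0,0,0],[2,1,125,0,0,0]]' 0
python3 -m handwheel '[[0,0,0,0,0,0],[0,0,0,0,0,0],[0,0,0,0,0,0],[0,0,0,0,0,0],[0,0,0,0,0,0],[0,0,0,0,0,0],[0,0,0,0,0,0],[0,0,0,0,0,0]]' 0.4 12
```

```text
time_s: 2.4
ee_pos: [0.5648, -0.0024, 0.1737]
tool_rot: [-180.0, 0.1, -3.8]
contact_force: [-0.2, 0.8, 0.5]
opening: 0.0884
grasp_force: 0.0
time_s: 3.07
ee_pos: [0.5661, -0.0012, 0.1754]
tool_rot: [-180.0, -0.1, -3.7]
contact_force: [-0.5, 2.0, 4.2]
opening: 0.0618
grasp_force: 12.2
```

```bash
python3 -m handwheel '[[0,0,-4,0,0,0],[0,0,-14,0,0,0],[0,0,-28,0,0,0],[0,0,-44,0,0,0],[0,0,-60,0,0,0],[0,0,-75,0,0,0],[0,0,-85,0,0,0],[0,0,-90,0,0,0]]' 0.4 12
python3 -m handwheel '[[-2,9,0,0,0,0],[-7,35,0,0,0,0],[-14,70,0,0,0,0],[-21,105,0,0,0,0],[-28,140,0,0,0,0],[-35,175,0,0,0,0],[-42,210,0,0,0,0],[-49,245,0,0,0,0],[-56,278,0,0,0,0],[-60,298,0,0,0,0]]'
python3 -m handwheel '[[-3,16,0,0,0,0],[-5,26,5,0,0,0],[-5,29,20,0,0,0],[-5,29,44,0,0,0],[-5,29,68,0,0,0],[-5,29,86,0,0,0],[-5,29,96,0,0,0],[-5,29,100,0,0,0],[-5,29,100,0,0,0]]'
```

```text
time_s: 3.73
ee_pos: [0.5661, -0.0016, 0.2667]
tool_rot: [180.0, -0.1, -3.7]
contact_force: [0.4, -0.3, -1.0]
opening: 0.0615
grasp_force: 11.8
time_s: 4.57
ee_pos: [0.4844, -0.2982, 0.2634]
tool_rot: [-180.0, 0.1, -3.8]
contact_force: [0.3, -0.5, -0.6]
opening: 0.0617
grasp_force: 11.8
time_s: 5.32
ee_pos: [0.4792, -0.3229, 0.1635]
tool_rot: [-179.9, 0.1, -3.7]
contact_force: [0.2, -0.5, -0.3]
opening: 0.0619
grasp_force: 11.8
```

```bash
python3 - <<'E'
from h import *
D=eyes.get_image("side");W=wrist("pics/w2.png")
cv2.imwrite("pics/a.png",np.hstack([cv2.resize(D["color"][200:340,240:400],(400,350)),cv2.resize(W["color"],(400,350))]))
E
```

```text
(no output)
```

View pics/a.png

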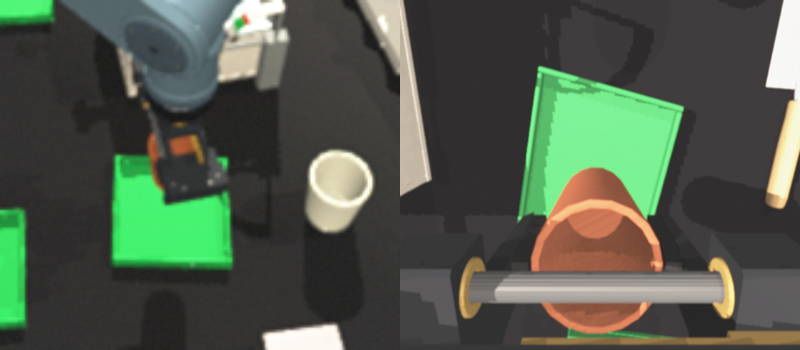

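The pot is held upright above the tray, and the wrist half of the picture shows the rim at about (598,265). I'll lower it and then creep to contact.

```bash
python3 -m handwheel '[[0,0,8,0,0,0],[0,0,24,0,0,0],[0,0,44,0,0,0],[0,0,62,0,0,0],[0,0,76,0,0,0],[0,0,85,0,0,0],[0,0,90,0,0,0],[0,0,93,0,0,0],[0,0,94,0,0,0],[0,0,94,0,0,0]]'
python3 -m handwheel '[[0,0,1,0,0,0],[0,0,2,0,0,0],[0,0,3,0,0,0],[0,0,3,0,0,0]]'
```

```text
time_s: 6.25
ee_pos: [0.4801, -0.3239, 0.0713]
tool_rot: [180.0, -0.0, -3.7]
contact_force: [0.5, 0.1, -1.1]
opening: 0.0615
grasp_force: 11.8
time_s: 6.58
ee_pos: [0.4798, -0.3236, 0.0678]
tool_rot: [180.0, -0.0, -3.7]
contact_force: [-0.4, 0.5, -1.2]
opening: 0.0619
grasp_force: 11.8
```

```bash
python3 -m handwheel '[[0,0,1,0,0,0],[0,0,2,0,0,0],[0,0,2,0,0,0]]'
python3 -m handwheel '[[0,0,1,0,0,0],[0,0,2,0,0,0],[0,0,2,0,0,0]]'
```

```text
time_s: 6.83
ee_pos: [0.4803, -0.3237, 0.0666]
tool_rot: [180.0, -0.1, -3.7]
contact_force: [-0.4, 1.4, 5.7]
opening: 0.0616
grasp_force: 12.3
time_s: 7.08
ee_pos: [0.4809, -0.3238, 0.0663]
tool_rot: [180.0, -0.1, -3.7]
contact_force: [-3.3, 6.8, 18.1]
opening: 0.0614
grasp_force: 13.3
```

Contact. I'll back off 2 mm, release, and retreat straight up.

```bash
python3 -m handwheel '[[0,0,-1,0,0,0],[0,0,-2,0,0,0],[0,0,-2,0,0,0]]'
python3 -m handwheel '[[0,0,0,0,0,0],[0,0,0,0,0,0],[0,0,0,0,0,0],[0,0,0,0,0,0],[0,0,0,0,0,0],[0,0,0,0,0,0],[0,0,0,0,0,0],[0,0,0,0,0,0]]' 0
python3 -m handwheel '[[0,0,-4,0,0,0],[0,0,-14,0,0,0],[0,0,-30,0,0,0],[0,0,-52,0,0,0],[0,0,-78,0,0,0],[0,0,-106,0,0,0],[0,0,-130,0,0,0],[0,0,-145,0,0,0],[0,0,-150,0,0,0],[0,0,-150,0,0,0]]'
python3 - <<'E'
from h import *
D=eyes.get_image("side");W=wrist("pics/w3.png")
cv2.imwrite("pics/b.png",np.hstack([cv2.resize(D["color"][200:340,240:400],(400,350)),cv2.resize(W["color"],(400,350))]))
o=ctrl.get_obs();p=np.array(o['ee_pos']);M=R.from_euler('xyz',o['tool_rot'],degrees=True);print(p,M.inv().apply(np.array([.448,-.0185,.216])-p)*1000)
E
```

```text
time_s: 7.33
ee_pos: [0.4802, -0.3237, 0.0665]
tool_rot: [180.0, -0.1, -3.7]
contact_force: [-0.3, 3.1, 7.0]
opening: 0.0615
grasp_force: 12.4
time_s: 8.0
ee_pos: [0.4797, -0.3236, 0.0656]
tool_rot: [-180.0, 0.0, -3.7]
contact_force: [0.6, 0.6, -0.1]
opening: 0.0881
grasp_force: 0.0
time_s: 8.83
ee_pos: [0.4805, -0.3242, 0.2181]
tool_rot: [179.8, -0.2, -3.7]
contact_force: [0.0, 0.5, -0.6]
opening: 0.0884
grasp_force: 0.0
[ 0.47939719 -0.3231933   0.21509259] [ -50.87634135 -302.05253264   -0.69316185]
```

View pics/b.png

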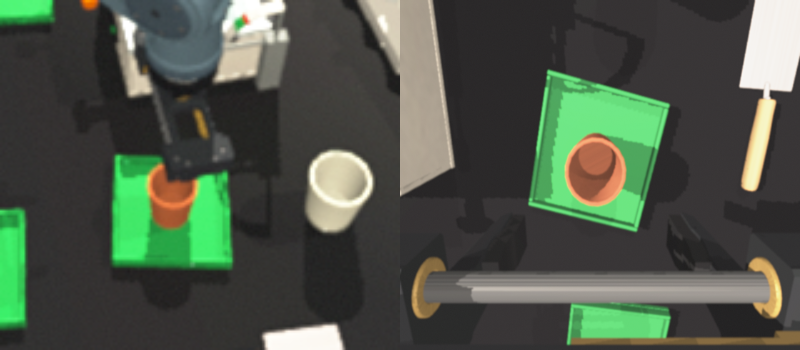

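The pot stands upright in the tray. Next I'll refine the handle position from the w1 picture and move above it.

```bash
python3 - <<'E'
from h import *
import pickle
im=pickle.load(open("w1.pkl","rb"))
h=cv2.cvtColor(im["color"],cv2.COLOR_BGR2HSV);m=cv2.inRange(h,np.array((5,170,150)),np.array((18,255,255)));k=np.zeros_like(m);k[288:320,280:330]=m[288:320,280:330]
v,u=np.nonzero(k);c=(u.mean(),v.mean());print(c,len(u),u.min(),u.max(),v.min(),v.max(),atz(im,c,.110))
# quadrant marks / lid corners for yaw
a,b=[atz(im,q,.114) for q in((188,268),(427,268))];print(a,b,np.degrees(np.arctan2(a[0]-b[0],a[1]-b[1])))
E
python3 -m handwheel '[[-1,-8,0,0,0,0],[-5,-32,0,0,0,0],[-11,-68,0,0,0,0],[-17,-104,0,0,0,0],[-23,-140,0,0,0,0],[-29,-176,0,0,0,0],[-36,-212,0,0,0,0],[-42,-248,0,0,0,0],[-47,-280,0,0,0,0],[-50,-296,0,0,0,0]]'
python3 -m handwheel '[[-1,-6,0,0,0,0],[-1,-6,0,0,0,0],[-1,-6,0,0,0,0]]'
```

```text
(np.float64(303.80897250361795), np.float64(305.7988422575977)) 691 287 321 294 316 [ 0.44863326 -0.01966896  0.11      ]
[0.49728613 0.08649249 0.114     ] [ 0.48386242 -0.13522189  0.114     ] 3.4647491391133163
time_s: 9.77
ee_pos: [0.4468, -0.0211, 0.2142]
tool_rot: [-179.9, 0.2, -3.6]
contact_force: [0.5, -0.5, -0.6]
opening: 0.088
grasp_force: 0.0
time_s: 10.02
ee_pos: [0.448, -0.0191, 0.2152]
tool_rot: [180.0, 0.1, -3.6]
contact_force: [0.6, 0.4, -1.3]
opening: 0.0879
grasp_force: 0.0
```

```bash
python3 -m handwheel '[[0,0,8,0,0,0],[0,0,24,0,0,0],[0,0,44,0,0,0],[0,0,64,0,0,0],[0,0,80,0,0,0],[0,0,92,0,0,0],[0,0,99,0,0,0],[0,0,102,0,0,0],[0,0,102,0,0,0]]'
python3 -m handwheel '[[0,0,0,0,0,0],[0,0,0,0,0,0],[0,0,0,0,0,0],[0,0,0,0,0,0],[0,0,0,0,0,0],[0,0,0,0,0,0],[0,0,0,0,0,0],[0,0,0,0,0,0],[0,0,0,0,0,0],[0,0,0,0,0,0]]' 0.75 20
python3 - <<'E'
from h import *
def rows(th0,ths,f=.5):
    def pose(t):
        tau=f*t; return np.array([237*(1-np.cos(t))+6*np.sin(tau),0,237*np.sin(t)+6*(np.cos(tau)-1)]),tau
    p0,a0=pose(th0); out=[]
    for t in ths:
        p,a=pose(t);d=p-p0
        # tool axes in box x,z: xt=(cos a0,-sin a0), zt=(-sin a0,-cos a0)
        out.append([round(d[0]*np.cos(a0)-d[2]*np.sin(a0),1),0,round(-d[0]*np.sin(a0)-d[2]*np.cos(a0),1),0,round(-(a-a0),3),0])
    return out
for a,b,n in((0,.2,10),(.2,.4,8),(.4,.6,8),(.6,.8,8),(.8,1.0,8),(1.0,.79,10)):print(a,b,rows(a,a+(b-a)*np.arange(1,n+1)/n))
E
```

```text
time_s: 10.77
ee_pos: [0.4479, -0.0195, 0.1129]
tool_rot: [-180.0, 0.1, -3.8]
contact_force: [0.0, -0.6, -0.1]
opening: 0.0883
grasp_force: 0.0
time_s: 11.6
ee_pos: [0.4482, -0.0189, 0.1137]
tool_rot: [180.0, 0.0, -3.7]
contact_force: [0.0, 0.1, 0.7]
opening: 0.0317
grasp_force: 20.0
0 0.2 [[np.float64(0.1), 0, np.float64(-4.7), 0, np.float64(-0.01), 0], [np.float64(0.3), 0, np.float64(-9.5), 0, np.float64(-0.02), 0], [np.float64(0.6), 0, np.float64(-14.2), 0, np.float64(-0.03), 0], [np.float64(1.0), 0, np.float64(-18.9), 0, np.float64(-0.04), 0], [np.float64(1.5), 0, np.float64(-23.7), 0, np.float64(-0.05), 0], [np.float64(2.1), 0, np.float64(-28.4), 0, np.float64(-0.06), 0], [np.float64(2.7), 0, np.float64(-33.1), 0, np.float64(-0.07), 0], [np.float64(3.5), 0, np.float64(-37.7), 0, np.float64(-0.08), 0], [np.float64(4.4), 0, np.float64(-42.4), 0, np.float64(-0.09), 0], [np.float64(5.3), 0, np.float64(-47.1), 0, np.float64(-0.1), 0]]
0.2 0.4 [[np.float64(0.7), 0, np.float64(-5.9), 0, np.float64(-0.012), 0], [np.float64(1.6), 0, np.float64(-11.8), 0, np.float64(-0.025), 0], [np.float
[... 1999 characters left out ...]
, 0, np.float64(-0.1), 0]]
1.0 0.79 [[np.float64(-2.4), 0, np.float64(4.4), 0, np.float64(0.011), 0], [np.float64(-4.7), 0, np.float64(8.8), 0, np.float64(0.021), 0], [np.float64(-6.9), 0, np.float64(13.3), 0, np.float64(0.031), 0], [np.float64(-9.1), 0, np.float64(17.9), 0, np.float64(0.042), 0], [np.float64(-11.1), 0, np.float64(22.4), 0, np.float64(0.052), 0], [np.float64(-13.0), 0, np.float64(27.0), 0, np.float64(0.063), 0], [np.float64(-14.8), 0, np.float64(31.7), 0, np.float64(0.074), 0], [np.float64(-16.6), 0, np.float64(36.4), 0, np.float64(0.084), 0], [np.float64(-18.2), 0, np.float64(41.1), 0, np.float64(0.094), 0], [np.float64(-19.7), 0, np.float64(45.9), 0, np.float64(0.105), 0]]
```

```bash
python3 -m handwheel '[[0.1,0,-4.7,0,-0.01,0],[0.3,0,-9.5,0,-0.02,0],[0.6,0,-14.2,0,-0.03,0],[1,0,-18.9,0,-0.04,0],[1.5,0,-23.7,0,-0.05,0],[2.1,0,-28.4,0,-0.06,0],[2.7,0,-33.1,0,-0.07,0],[3.5,0,-37.7,0,-0.08,0],[4.4,0,-42.4,0,-0.09,0],[5.3,0,-47.1,0,-0.1,0]]'
```

```text
time_s: 12.43
ee_pos: [0.4533, -0.0192, 0.1611]
tool_rot: [180.0, 5.8, -3.7]
contact_force: [-1.7, -1.0, -2.1]
opening: 0.0318
grasp_force: 20.0
```

```bash
python3 -m handwheel '[[0.7,0,-5.9,0,-0.012,0],[1.6,0,-11.8,0,-0.025,0],[2.7,0,-17.6,0,-0.038,0],[3.8,0,-23.4,0,-0.05,0],[5.2,0,-29.2,0,-0.062,0],[6.6,0,-35,0,-0.075,0],[8.2,0,-40.7,0,-0.088,0],[10,0,-46.3,0,-0.1,0]]'
python3 -m handwheel '[[1.3,0,-5.8,0,-0.013,0],[2.8,0,-11.5,0,-0.025,0],[4.4,0,-17.3,0,-0.037,0],[6.2,0,-22.9,0,-0.05,0],[8.1,0,-28.6,0,-0.062,0],[10.1,0,-34.2,0,-0.075,0],[12.3,0,-39.7,0,-0.087,0],[14.6,0,-45.2,0,-0.1,0],[14.6,0,-45.2,0,-0.1,0]]'
```

```text
time_s: 13.1
ee_pos: [0.4678, -0.0202, 0.2064]
tool_rot: [180.0, 11.6, -3.7]
contact_force: [-5.3, -2.6, -0.5]
opening: 0.0316
grasp_force: 20.0
time_s: 13.85
ee_pos: [0.4917, -0.0219, 0.2488]
tool_rot: [180.0, 17.3, -3.7]
contact_force: [-6.7, -1.8, 2.6]
opening: 0.0317
grasp_force: 20.0
```

```bash
python3 -m handwheel '[[1.9,0,-5.6,0,-0.013,0],[3.9,0,-11.2,0,-0.025,0],[6.1,0,-16.8,0,-0.038,0],[8.4,0,-22.2,0,-0.05,0],[10.9,0,-27.7,0,-0.063,0],[13.5,0,-33,0,-0.075,0],[16.2,0,-38.3,0,-0.088,0],[19,0,-43.6,0,-0.1,0],[19,0,-43.6,0,-0.1,0]]'
python3 - <<'E'
from h import *
D=eyes.get_image("side");W=wrist("pics/w4.png")
cv2.imwrite("pics/d.png",np.hstack([cv2.resize(D["color"][125:265,250:410],(400,350),interpolation=2),cv2.resize(W["color"],(400,350))]))
E
```

```text
time_s: 14.6
ee_pos: [0.5231, -0.0241, 0.2849]
tool_rot: [180.0, 22.9, -3.7]
contact_force: [-6.0, -2.4, 5.3]
opening: 0.0321
grasp_force: 20.0
```

View pics/d.png

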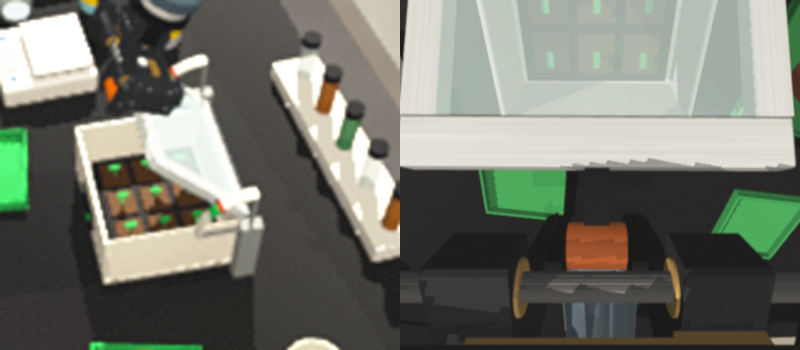

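The lid is raised and held by its handle (orange at (597,245) in the wrist half), with clear space between lid and gripper body. I'll carry on past the balance point to 1.0 rad.

```bash
python3 -m handwheel '[[2.5,0,-5.4,0,-0.013,0],[5,0,-10.8,0,-0.025,0],[7.8,0,-16.1,0,-0.037,0],[10.6,0,-21.3,0,-0.05,0],[13.6,0,-26.5,0,-0.062,0],[16.7,0,-31.6,0,-0.075,0],[19.9,0,-36.6,0,-0.087,0],[23.3,0,-41.5,0,-0.1,0],[23.3,0,-41.5,0,-0.1,0],[23.3,0,-41.5,0,-0.1,0]]'
python3 - <<'E'
from h import *
D=eyes.get_image("side");W=wrist("pics/w5.png")
cv2.imwrite("pics/e.png",np.hstack([cv2.resize(D["color"][140:225,300:380],(376,400),interpolation=2),cv2.resize(W["color"],(400,400))]))
o=ctrl.get_obs();p=np.array(o['ee_pos']);M=R.from_euler('xyz',o['tool_rot'],degrees=True).as_matrix();g=p+.006*M[:,2]
H=np.array([.4482,-.0189])+.237*np.array([np.cos(np.radians(3.7)),-np.sin(np.radians(3.7))]);print(g,H,np.arctan2(g[2]-.107,np.linalg.norm(g[:2]-H)),np.hypot(g[2]-.107,np.linalg.norm(g[:2]-H)))
E
```

```text
time_s: 15.53
ee_pos: [0.5603, -0.0267, 0.3136]
tool_rot: [179.9, 28.6, -3.7]
contact_force: [-3.8, -3.9, 5.5]
opening: 0.0319
grasp_force: 20.0
[ 0.5572702  -0.02647814  0.30822309] [ 0.684706   -0.03419416] 1.0054190588049117 0.2383068462520177
```

View pics/e.png

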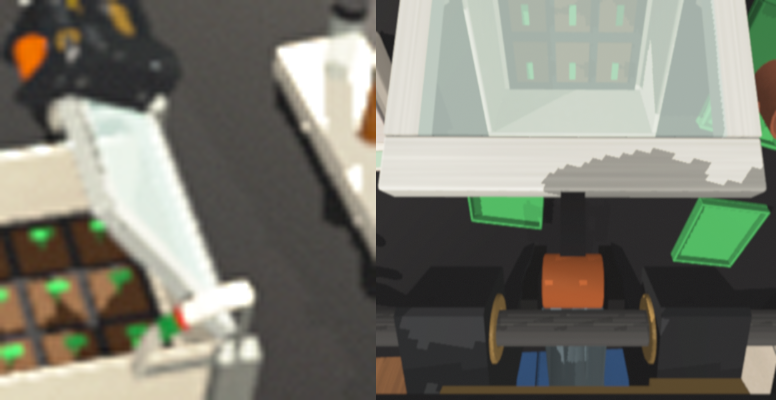

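The lid stands past the red mark (seen at (182,317)), and the arm's pose gives 1.005 rad at 238 mm radius. I'll ease it back to about 0.79 rad.

```bash
python3 -m handwheel '[[-2.4,0,4.4,0,0.011,0],[-4.7,0,8.8,0,0.021,0],[-6.9,0,13.3,0,0.031,0],[-9.1,0,17.9,0,0.042,0],[-11.1,0,22.4,0,0.052,0],[-13,0,27,0,0.063,0],[-14.8,0,31.7,0,0.074,0],[-16.6,0,36.4,0,0.084,0],[-18.2,0,41.1,0,0.094,0],[-19.7,0,45.9,0,0.105,0]]'
python3 -m handwheel '[[0,0,0,0,0,0],[0,0,0,0,0,0],[0,0,0,0,0,0],[0,0,0,0,0,0],[0,0,0,0,0,0],[0,0,0,0,0,0]]'
python3 - <<'E'
from h import *
T=eyes.get_image("top");D=eyes.get_image("side");W=wrist("pics/w6.png")
cv2.imwrite("pics/f.png",np.hstack([cv2.resize(D["color"][140:225,300:380],(376,400),interpolation=2),cv2.resize(D["color"][110:350,170:430],(424,400))]))
cv2.imwrite("pics/top9.png",T["color"])
o=ctrl.get_obs();p=np.array(o['ee_pos']);M=R.from_euler('xyz',o['tool_rot'],degrees=True).as_matrix();g=p+.006*M[:,2]
H=np.array([.4482,-.0189])+.237*np.array([np.cos(np.radians(3.7)),-np.sin(np.radians(3.7))]);print(np.arctan2(g[2]-.107,np.linalg.norm(g[:2]-H)),np.hypot(g[2]-.107,np.linalg.norm(g[:2]-H)),o['joint_vel'])
E
```

```text
time_s: 16.47
ee_pos: [0.5205, -0.0239, 0.2816]
tool_rot: [180.0, 22.5, -3.7]
contact_force: [-2.3, -4.7, 4.4]
opening: 0.0321
grasp_force: 20.0
time_s: 16.97
ee_pos: [0.5205, -0.0239, 0.2816]
tool_rot: [180.0, 22.6, -3.7]
contact_force: [-2.3, -4.0, 2.5]
opening: 0.0321
grasp_force: 20.0
0.7921669466620007 0.2375245434989411 [ 0.01957183 -0.07224683 -0.07147023 -0.01009693  0.0624969  -0.04036883]
```

View pics/f.png

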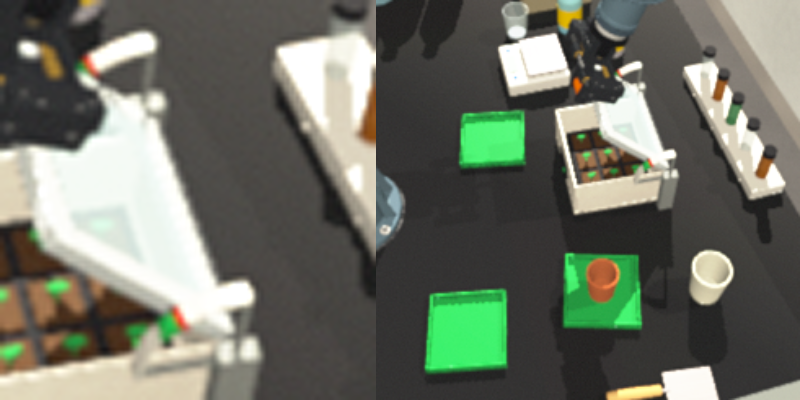

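The lid is held still at 0.79 rad, within the green band and below the red mark at (180,317). The pot stands in the tray at (601,280) and the bystanders are undisturbed, so I'm handing in.

```bash
python3 -c "
from plant import ctrl
print(ctrl.close_job())"
```

```text
the job is handed in; nothing more can be done
None
```

I handed the job in at about 17 s: the pot stands upright in the green tray, and the lid went past balance to about 1.0 rad, was eased back, and is held still by the gripper at about 0.79 rad, inside the green band.

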